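Close the sample press and set its thumbscrew a quarter turn loose

TASK

Set the cover plate of the small sample press onto its base so that both dowel pins come through its holes and it lies flat, then turn its thumbscrew clockwise until it seats firmly, back it off a quarter turn so the sample can vent, and finish while still gripping the thumbscrew there. Do not shift the other things on the table.

Things in the scene. Friction and masses are not known exactly. Their poses are not given: they have to be found in the camera images.
- press_base: sample press base, fixed to the table: a plain aluminium block 140 x 94 mm, top face 34 mm above the table, with two upright steel dowel pins (10 mm diameter, round-topped, standing 16 mm above the top face) at x = +50 and -50 mm, y = 0. Origin: centre of its underside at table height; x along the long side, z up
- base_top (a point): centre of the base's top face, 34 mm above the origin of the base, midway between the pins; axes as the base
- cover: loose steel cover plate 130 x 84 x 10 mm, about 0.4 kg, two through holes 13 mm wide at x = +50 and -50 mm, y = 0, and a captive thumbscrew standing in its middle, its only handle. Lies flat on the table at first. May go on the base either way round (half turn). Origin: centre of its underside; x along the long side, z up
- thumbscrew (a joint): angle of the captive thumbscrew in the cover, rad: 0 = seated on its hard stop, negative = unscrewed, -3.2 = fully backed off. Clockwise from above (tightening) makes it grow. It begins 0.6 to 1.2 short of seated, turns against a steady friction of about 0.1 N m, does not rise or sink, and stays where it is left, so the plate can be carried by it
- screw_grip (a point): grip point on the thumbscrew's axis, 43 mm above the cover's underside. The thumbscrew is a dark flat upright bar 46 mm long, 11 mm thick, 20 to 50 mm above that underside, on a round hub 25 mm wide below it. x of this point runs along the bar; the bar's yaw is the cover's yaw minus the joint value (along the cover's long side when seated)
- timer: small light grey kitchen timer 62 x 62 x 18 mm, loose bystander; origin at the centre of its underside
- weight_200: brass check weight 29 mm in diameter, 40 mm high, loose bystander; origin at the centre of its underside
- cup: lidded white sample cup 62 mm in diameter, 42 mm high, loose bystander; origin at the centre of its underside
- bag: tied bag of shredded product, 84 x 142 x 42 mm, loose bystander; origin on its underside

How it is judged:
By the outcome, as a careful person would: the job done as asked, in the order asked, and still so for the second after the job is handed in, while the arm keeps its last pose, push and grip.
It also fails if it takes over 58 s, if anything falls off the work surface, if the arm or the gripper's body presses on something with over 40 N, if the wrist force passes 120 N, or if a joint passes its speed limit or range.

ROBOT

A 6-joint arm with a two-finger parallel gripper is mounted at the origin on a cart in front of the work surface, level with it; the furniture and walls round the work are solid. World frame = base frame: x ahead of the robot, y to its left, z up, the work surface at z = 0. Lengths are in m, angles in degrees, forces in N, time in s.
With the tool pointing down it reaches from about 0.4 to 0.825 m from the base axis. Payload 7 kg.
Tool frame: the origin (TCP) lies between the finger pads, 19 mm behind the fingertips; this is the grasp point; z points along the fingers, y is the line along which they close (so a half turn about z gives the same grasp; the last joint's range is limited). The gripper opens to 88 mm and grips with 3 to 60 N. Pads are 19 mm wide; open, the fingers measure 130 mm over their backs; the gripper's body (78 mm by 193 mm) begins 47 mm behind the grasp point.
Start: joints at [-60.671, 20.546, 0.682, 0, -70.136, -16.507], TCP at [0.15, -0.658, 0.245] pointing down, gripper open.
Joint ranges: [-176.03, 176.03], [-82.01, 121.73], [-58.28, 71.71], [-173.87, 95.51], [-174.79, -0.11], [-173.66, 173.66]. Speed limits (degrees/s): [136.94, 136.94, 172.46, 180, 180, 180].

INTERFACE

Orientations are given as [roll, pitch, yaw] about the fixed x, y, z axes, in that order (R = Rz(yaw) Ry(pitch) Rx(roll)).
In Python, from plant import r gives the robot as it stands.
- The arm moves only by the shell command python3 drive.py 'ROWS' [OPENING] [FORCE]. ROWS is a JSON list of rows, 1 to 12 of them, each of 6 numbers: dx, dy, dz in m, then a rotation vector rx, ry, rz in degrees; each row is the pose to reach, as a shift and turn from the pose commanded when the command began, along the tool's axes at that moment; what a row does not reach only later rows make up. A row lasts 1/12 s, in which the tool goes at most 0.0417 m and 7.16 degrees, less where a joint would pass 70% of its speed; a pose out of reach is approached as far as the arm can. OPENING is the finger opening in m, set as the command begins (- or left out keeps the last). The fingers move at their own pace and stop on an object; FORCE is the grip in N (left out, the last holds). Time passes only in rows, so rows that do not move let the fingers close. It prints the time, the measured TCP pose, the force, the opening and the grip force at its end.
- r.get_state(): the state, without advancing time (a new reading comes with each control period).
- r.capture(name): name is "side" or "top"; returns a dict with "frame" (480x640x3 uint8, red, green, blue), "z_map" (480x640 float32, m along the optical axis (not along the pixel's ray), 0 where there is no reading), "fx", "fy", "cx", "cy" (pixels), "cam_to_world" (4x4, takes a point from camera to world coordinates). Camera axes: x right, y down, z forward; pixel columns grow to the right and rows downward; lengths in m; the calibration is good to about 2 mm. A picture is of the moment at which its call begins.
- r.close_job(): hands the job in; it is judged then, once.
The state is a dict: "time_s": time; "joints": joint angles; "qd": joint speeds; "joint_torque": joint torques, N m; "tcp_pos": TCP position; "eef_rot": TCP orientation; "contact_force": force on the tool from outside, world axes, zero at the start; "moment": the same for the moment, N m; "gripper_width": finger opening in m; "gripper_force": force on a finger pad.
Only numpy, scipy, OpenCV 4.12 (cv2) and the standard library are available. Lean on these libraries where they do the work, as an engineer would, in place of code of your own. Each camera call takes 0.05 s, during which the arm holds its last target. There are 200 camera calls.

## Working session

There is one attempt and no reset: what is moved stays moved. The work goes in short steps, Python scripts to look and compute and a shell command to move; the robot and the scene stay as the last step left them, time stands still between calls to the robot, and variables do not carry over. Pictures are saved under pics/ and viewed, at most 10 in all, crops included, and the job is handed in when it is done.

```bash
ls; mkdir -p pics; cat > h.py <<'E'
import numpy as np, cv2
from plant import r
def cap(n,save=None):
    c=r.capture(n)
    if save: cv2.imwrite(f'pics/{save}.png',cv2.cvtColor(c['frame'],cv2.COLOR_RGB2BGR))
    np.savez(f'/tmp/{n}.npz',**c)
    return c
def pts(c):
    z=c['z_map'];v,u=np.mgrid[:480,:640]
    P=np.stack([(u-c['cx'])/c['fx']*z,(v-c['cy'])/c['fy']*z,z],-1)
    T=np.array(c['cam_to_world']);return P@T[:3,:3].T+T[:3,3]
def ray(c,u,v,h):
    T=np.array(c['cam_to_world']);d=T[:3,:3]@np.array([(u-c['cx'])/c['fx'],(v-c['cy'])/c['fy'],1])
    return T[:3,3]+d*(h-T[2,3])/d[2]
E
python3 - <<'E'
from h import *
for n in('top','side'):
    c=cap(n,n+'0');print(n,c['fx'],np.round(c['cam_to_world'],3).tolist())
print(r.get_state())
E
```

```text
drive.py
pics
plant.py
top 441.5171049068473 [[0.089, -0.974, 0.207, 0.343], [-0.996, -0.087, 0.016, -0.068], [0.003, -0.207, -0.978, 0.936], [0.0, 0.0, 0.0, 1.0]]
side 554.0705973154652 [[0.983, -0.088, 0.161, 0.363], [-0.182, -0.562, 0.806, -0.772], [0.019, -0.822, -0.569, 0.568], [0.0, 0.0, 0.0, 1.0]]
{'time_s': 0.1, 'joints': array([-6.06710934e+01,  2.05868117e+01,  6.40184801e-01, -1.67357334e-02,
       -7.01359802e+01, -1.65051768e+01]), 'qd': array([-0.01239836, -0.00539113,  0.09721562,  0.02584558,  0.06076433,
       -0.02973013]), 'joint_torque': array([-1.32940400e-03, -5.84162557e+01,  2.93755192e+01,  7.01550677e+00,
        1.02334734e-02, -5.53348957e-05]), 'tcp_pos': array([ 0.14968288, -0.65778574,  0.24453419]), 'eef_rot': array([ 1.79916327e+02, -8.38552228e-03, -1.67181962e+02]), 'contact_force': array([-1.29222264, -0.08011013,  0.73291556]), 'moment': array([-0.01869994, -0.01221703, -0.01617319]), 'gripper_force': 0.0, 'gripper_width': 0.08755602344420756}
```

View pics/top0.png

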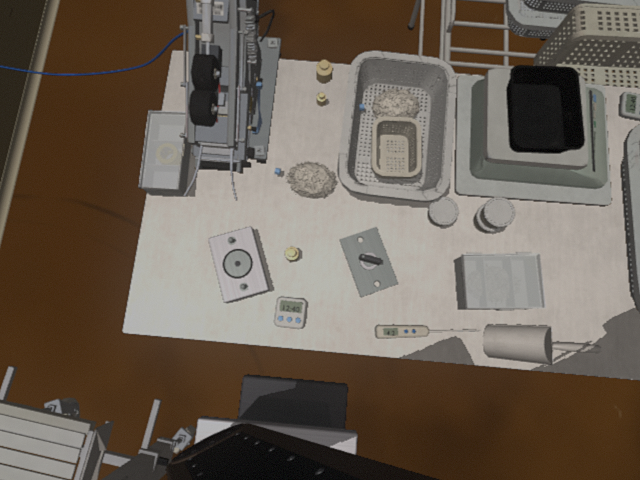

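View pics/side0.png

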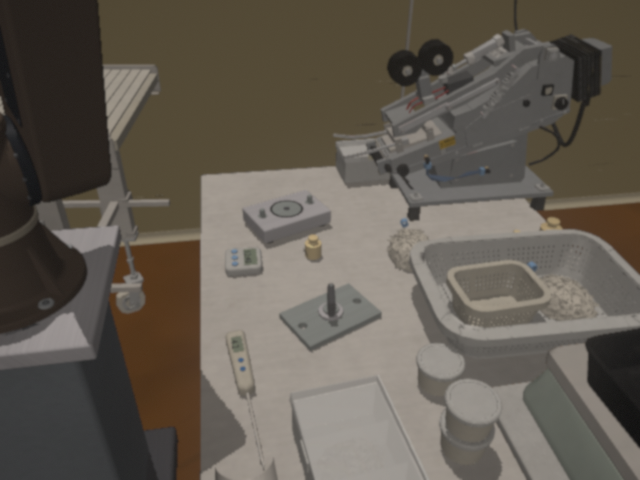

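The top view shows the base at about (240,263), with pins near (231,239) and (243,287). The cover is at (369,262), with holes near (354,236) and (377,284) and the dark bar at about (360-382, 255-266). The side view shows the base at (287,215), the cover at (330,315) and the bar at (331,298).

```bash
cat > m.py <<'E'
from h import *
def rect(P,m):
    m=cv2.morphologyEx(m.astype(np.uint8),cv2.MORPH_OPEN,np.ones((3,3)))
    n,l,s,_=cv2.connectedComponentsWithStats(m);k=1+s[1:,4].argmax()
    Q=P[l==k];(c,w,a)=cv2.minAreaRect((Q[:,:2]*1000).astype(np.float32))
    if w[0]<w[1]: a+=90;w=w[::-1]
    return np.round(c,1),np.round(w,1),round((a+90)%180-90,2),'z %.1f'%(1000*np.median(Q[:,2])),len(Q)
if __name__=='__main__':
  for n,bb,cb in(('top',(195,220,280,310),(330,220,410,305)),('side',(235,180,340,250),(270,275,390,350))):
    c=dict(np.load(f'/tmp/{n}.npz'));P=pts(c);z=P[...,2]
    for nm,b,lo,hi in(('base',bb,.029,.039),('pins',bb,.043,.06),('cover',cb,.006,.0145),('bar',cb,.032,.06)):
        B=np.zeros((480,640),bool);B[b[1]:b[3],b[0]:b[2]]=1
        m=B&(z>lo)&(z<hi)
        if nm=='pins':
            k,l=cv2.connectedComponents(m.astype(np.uint8))
            for i in range(1,k): print(n,'pin',(1000*P[l==i].mean(0)).round(1),(l==i).sum(),(1000*P[l==i][:,2].max()).round(1))
        else: print(n,nm,*rect(P,m))
    b=[min(bb[0],cb[0])-10,min(bb[1],cb[1])-10,max(bb[2],cb[2])+10,max(bb[3],cb[3])+10]
    im=c['frame'][b[1]:b[3],b[0]:b[2],::-1];im=cv2.resize(im,None,fx=3.2 if n=='top' else 3,fy=3.2 if n=='top' else 3,interpolation=2)
    print(b,im.shape);cv2.imwrite(f'pics/{n}c.png',im)
E
python3 m.py
cat > g.py <<'E'
import sys
from h import *
from scipy.spatial.transform import Rotation as R
x,y,z,yaw=map(float,sys.argv[1:])
s=r.get_state();A=R.from_euler('xyz',s['eef_rot'],degrees=True);B=R.from_euler('xyz',[180,0,yaw],degrees=True)
print('rows d',(A.inv().apply(np.array([x,y,z])-s['tcp_pos'])).round(4),(A.inv()*B).as_rotvec(degrees=True).round(2))
print('t',s['time_s'],'tcp',s['tcp_pos'].round(4),s['eef_rot'].round(2),'j',s['joints'].round(1),'F',s['contact_force'].round(1),'M',s['moment'].round(2),'w',round(s['gripper_width'],4),round(s['gripper_force'],1))
E
python3 g.py 0.4943 -0.158 0.245 -98.55
```

```text
rows d [-4.469e-01  4.109e-01  1.000e-04] [ 8.000e-02  4.000e-02 -6.863e+01]
t 0.1 tcp [ 0.1497 -0.6578  0.2445] [ 1.7992e+02 -1.0000e-02 -1.6718e+02] j [-60.7  20.6   0.6  -0.  -70.1 -16.5] F [-1.3 -0.1  0.7] M [-0.02 -0.01 -0.02] w 0.0876 0.0
```

```bash
python3 drive.py '[[-0.11,0.1,0,0,0,-17],[-0.22,0.2,0,0,0,-34],[-0.33,0.3,0,0,0,-51],[-0.4,0.37,0,0,0,-60],[-0.447,0.411,0,0,0,-68.6],[-0.447,0.411,0,0,0,-68.6],[-0.447,0.411,0,0,0,-68.6],[-0.447,0.411,0,0,0,-68.6],[-0.447,0.411,0,0,0,-68.6],[-0.447,0.411,0,0,0,-68.6],[-0.447,0.411,0,0,0,-68.6],[-0.447,0.411,0,0,0,-68.6]]' 0.06
python3 drive.py '[[0,0,0,0,0,0]]'; python3 g.py 0.4943 -0.158 0.043 -98.55
```

```text
time_s: 1.1
tcp_pos: [0.4342, -0.2445, 0.2454]
eef_rot: [-180.0, 0.0, -98.5]
contact_force: [1.1, -0.8, -0.1]
gripper_width: 0.06
gripper_force: 0.0
time_s: 1.18
tcp_pos: [0.4369, -0.242, 0.2454]
eef_rot: [-179.9, 0.0, -98.3]
contact_force: [0.6, -0.3, 0.5]
gripper_width: 0.06
gripper_force: 0.0
rows d [-0.0912 -0.0444  0.2025] [-0.07  0.04  0.26]
t 1.1833 tcp [ 0.4369 -0.242   0.2454] [-1.7993e+02  4.0000e-02 -9.8290e+01] j [ -6.4   3.8 -21.   -0.  -65.1  -1.9] F [ 0.6 -0.3  0.5] M [-0.14  0.15  0.  ] w 0.06 0.0
```

```bash
python3 drive.py '[[-0.04,-0.02,0.02,0,0,0],[-0.08,-0.04,0.05,0,0,0],[-0.091,-0.0445,0.08,0,0,0.2],[-0.091,-0.0445,0.12,0,0,0.2],[-0.091,-0.0445,0.13,0,0,0.2],[-0.091,-0.0445,0.13,0,0,0.2]]'; python3 g.py 0.4943 -0.158 0.043 -98.55
python3 - <<'E'
from h import *;cap('side','s1')
E
```

```text
time_s: 1.68
tcp_pos: [0.4884, -0.1625, 0.1111]
eef_rot: [179.5, -0.0, -98.7]
contact_force: [-1.3, -0.7, 0.2]
gripper_width: 0.0599
gripper_force: 0.0
rows d [-0.0054 -0.0057  0.068 ] [ 0.47 -0.05 -0.2 ]
t 1.6833 tcp [ 0.4884 -0.1625  0.1111] [ 1.7953e+02 -5.0000e-02 -9.8750e+01] j [  3.4  13.4 -29.2  -0.1 -47.9 -12.1] F [-1.3 -0.7  0.2] M [0.03 0.16 0.02] w 0.0599 0.0
```

View pics/s1.png

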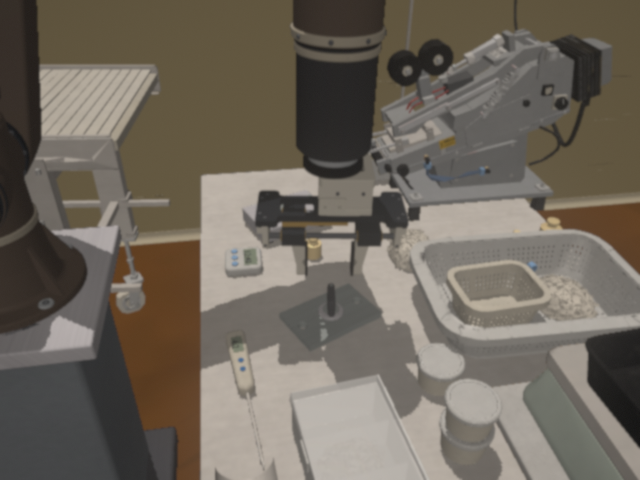

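The fingers, at (306,257) and (352,258), straddle the bar at (331,298) from above with nothing in the way.

```bash
python3 drive.py '[[0,0,0,0,0,0],[0,0,0,0,0,0]]'>/dev/null; python3 g.py 0.4943 -0.158 0.043 -98.55
```

```text
rows d [-0.0058 -0.0009  0.0741] [-0.16  0.01 -0.24]
t 1.9 tcp [ 0.4923 -0.1636  0.1171] [-1.7984e+02  1.0000e-02 -9.8790e+01] j [  3.3  13.  -28.8   0.  -48.1 -12.1] F [-0.3  0.8  0. ] M [-0.01  0.06 -0.02] w 0.0601 0.0
```

```bash
python3 drive.py '[[-0.0058,-0.001,0.03,0,0,-0.2],[-0.0058,-0.001,0.055,0,0,-0.2],[-0.0058,-0.001,0.073,0,0,-0.2],[-0.0058,-0.001,0.073,0,0,-0.2],[-0.0058,-0.001,0.073,0,0,-0.2]]'; python3 g.py 0.4943 -0.158 0.043 -98.55;  python3 drive.py '[[0,0,0,0,0,0],[0,0,0,0,0,0],[0,0,0,0,0,0],[0,0,0,0,0,0],[0,0,0,0,0,0],[0,0,0,0,0,0]]' 0.0 40; python3 g.py 0.4943 -0.158 0.043 -98.55
```

```text
time_s: 2.32
tcp_pos: [0.4935, -0.158, 0.0433]
eef_rot: [-180.0, -0.0, -98.6]
contact_force: [0.5, 0.4, 0.9]
gripper_width: 0.0599
gripper_force: 0.0
rows d [-0.0002 -0.0008  0.0003] [-0.02 -0.01 -0.04]
t 2.3167 tcp [ 0.4935 -0.158   0.0433] [-1.7998e+02 -1.0000e-02 -9.8590e+01] j [  4.   19.  -33.    0.  -38.  -12.6] F [0.5 0.4 0.9] M [0.01 0.02 0.01] w 0.0599 0.0
time_s: 2.82
tcp_pos: [0.4933, -0.1576, 0.0428]
eef_rot: [-180.0, 0.0, -98.6]
contact_force: [-0.4, -0.0, 0.7]
gripper_width: 0.0255
gripper_force: 0.0
rows d [ 0.0002 -0.0011 -0.0002] [-0.04  0.01 -0.02]
t 2.8167 tcp [ 0.4933 -0.1576  0.0428] [-1.7996e+02  1.0000e-02 -9.8570e+01] j [  4.   19.  -33.1   0.  -37.9 -12.6] F [-0.4 -0.   0.7] M [0.06 0.08 0.02] w 0.0255 0.0
```

Fingers are still closing; wait, then lift.

```bash
python3 drive.py '[[0,0,0,0,0,0],[0,0,0,0,0,0],[0,0,0,0,0,0],[0,0,0,0,0,0],[0,0,0,0,0,0],[0,0,0,0,0,0]]'; python3 drive.py '[[0,0,-0.02,0,0,0],[0,0,-0.05,0,0,0],[0,0,-0.08,0,0,0],[0,0,-0.08,0,0,0],[0,0,-0.08,0,0,0]]';  python3 g.py 0.4617 0.1123 0.123 -101.3
```

```text
time_s: 3.32
tcp_pos: [0.4932, -0.1576, 0.0424]
eef_rot: [-180.0, -0.0, -98.6]
contact_force: [0.3, -0.5, 0.8]
gripper_width: 0.0105
gripper_force: 40.0
time_s: 3.73
tcp_pos: [0.4936, -0.1575, 0.1234]
eef_rot: [-179.8, 0.1, -98.6]
contact_force: [-0.0, 1.1, -4.9]
gripper_width: 0.0105
gripper_force: 40.0
rows d [-0.262   0.0719  0.0005] [-0.15  0.06  2.7 ]
t 3.7333 tcp [ 0.4936 -0.1575  0.1234] [-1.7985e+02  6.0000e-02 -9.8600e+01] j [  4.   12.5 -28.4  -0.  -49.  -12.6] F [-0.   1.1 -4.9] M [0.12 0.19 0.  ] w 0.0105 40.0
```

```bash
python3 drive.py '[[-0.03,0.008,0,0,0,0],[-0.065,0.018,0,0,0,1],[-0.1,0.027,0,0,0,1],[-0.135,0.037,0,0,0,2],[-0.17,0.046,0,0,0,2],[-0.205,0.056,0,0,0,2.7],[-0.235,0.064,0,0,0,2.7],[-0.255,0.07,0,0,0,2.7],[-0.262,0.072,0,0,0,2.7],[-0.262,0.072,0,0,0,2.7],[-0.262,0.072,0,0,0,2.7],[-0.262,0.072,0,0,0,2.7]]'>/dev/null; python3 drive.py '[[0,0,0,0,0,0],[0,0,0,0,0,0]]' >/dev/null; python3 g.py 0.4617 0.1123 0.123 -101.3
python3 - <<'E'
from h import *
for n in('top','side'):
    c=cap(n); P=pts(c)
    b=(180,200,300,310) if n=='top' else (210,130,370,260)
    im=c['frame'][b[1]:b[3],b[0]:b[2],::-1];cv2.imwrite(f'pics/{n}2.png',cv2.resize(im,None,fx=4,fy=4,interpolation=2))
    z=P[...,2];B=np.zeros((480,640),bool);B[b[1]:b[3],b[0]:b[2]]=1
    from m import rect
    print(n,rect(P,B&(z>.083)&(z<.0955)))
E
```

```text
rows d [-0.0012 -0.0006 -0.0009] [ 0.03 -0.02 -0.06]
t 4.9 tcp [0.4609 0.1112 0.1221] [ 1.7997e+02 -2.0000e-02 -1.0136e+02] j [ 37.4   8.7 -33.6  -0.  -47.7 -48.8] F [-0.1  0.4 -4. ] M [-0.    0.1  -0.01] w 0.0107 40.0
top (array([443.4,  95.6]), array([85.3, 68.1]), 22.0, 'z 90.4', 851)
side (array([462.8, 110.2]), array([133.1,  88.5]), 21.85, 'z 89.8', 1575)
```

View pics/side2.png

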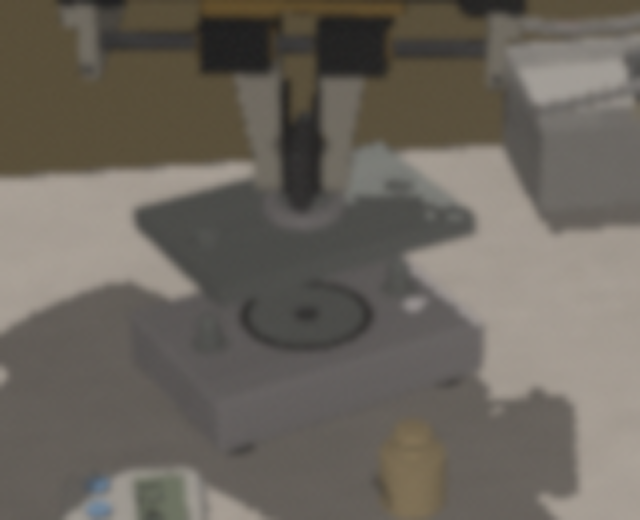

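View pics/top2.png

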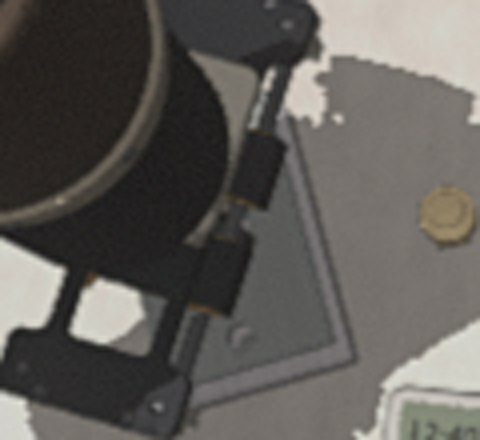

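The side view shows the cover hanging level, its plate corners at about (245,205), (265,205), (328,185) in full-frame pixels. It sits above the base, with pins near (262,214) and (309,199). The top view shows the near hole at (240,284) in full-frame pixels, and the rest is hidden by the gripper. I'll refine the pin and hole pixels on the first pictures.

```bash
python3 - <<'E'
import cv2,numpy as np
t=cv2.imread('pics/top0.png');s=cv2.imread('pics/side0.png')
A=np.hstack([t[220:308,198:283],t[220:308,328:413]]);B=np.hstack([s[182:257,237:342],s[280:355,272:392]])
W=B.shape[1];A=np.hstack([A,np.zeros((88,W-A.shape[1],3),np.uint8)])
cv2.imwrite('pics/comp.png',cv2.resize(np.vstack([A,B]),None,fx=3.5,fy=3.5,interpolation=cv2.INTER_CUBIC))
E
```

```text
(no output)
```

View pics/comp.png

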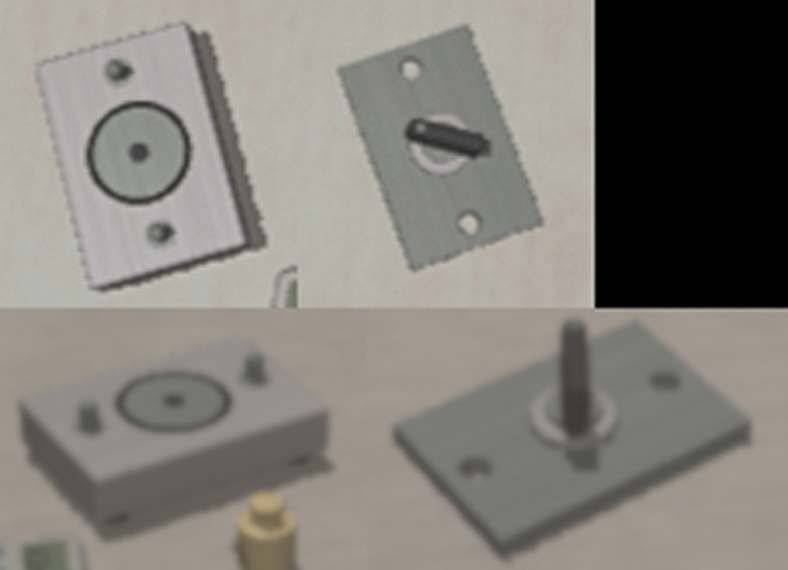

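The composite gives the following, in composite pixels:
- **Top view:** base target dot at (139,152), pins at (118,70) and (160,232), cover holes at (411,69) and (469,223).
- **Side view:** base target dot at (174,400), cover holes at (475,467) and (665,380).

```bash
python3 - <<'E'
from h import *
T=dict(np.load('/tmp/top.npz'));S=dict(np.load('/tmp/side.npz'))
def full(x,y,ox,oy):return (x+.5)/3.5-.5+ox,(y+.5)/3.5-.5+oy
def tri(a,b):
    A=[];y=[]
    for c,(u,v) in((T,a),(S,b)):
        M=c['cam_to_world'];d=M[:3,:3]@[(u-c['cx'])/c['fx'],(v-c['cy'])/c['fy'],1];d/=np.linalg.norm(d);Q=np.eye(3)-np.outer(d,d);A.append(Q);y.append(Q@M[:3,3])
    return (1000*np.linalg.lstsq(np.vstack(A),np.hstack(y),rcond=None)[0]).round(1)
Tb=lambda x,y:full(x,y,198,220);Tc=lambda x,y:full(x-297.5,y,328,220)
Sb=lambda x,y:full(x,y-308,237,182);Sc=lambda x,y:full(x-367.5,y-308,272,280)
p=lambda c,uv,h:1000*ray(c,*uv,h)[:2]
bt=p(T,Tb(139,152),.034);bs=p(S,Sb(174,400),.034)
pt=[p(T,Tb(*q),.049) for q in((118,69),(160,232))];ps=[p(S,Sb(*q),.050) for q in((255,356),(90,406))]
ct=[p(T,Tc(*q),.005) for q in((411,69),(469,223))];cs=[p(S,Sc(*q),.010) for q in((665,380),(475,467))]
print('tri base',tri(Tb(139,152),Sb(174,400)),'hole',tri(Tc(411,69),Sc(665,380)),tri(Tc(469,223),Sc(475,467)))
tcp=np.array([493.2,-157.6])
for n,b,pp,cc in(('top',bt,pt,ct),('side',bs,ps,cs)):
    m=np.mean(cc,0);d=cc[0]-cc[1];e=pp[0]-pp[1];a=lambda d:np.degrees(np.arctan2(d[1],d[0])).round(2)
    print(n,'base',b,'pins mid',np.mean(pp,0),np.linalg.norm(e),a(e),'| holes mid',m,np.linalg.norm(d),a(d),'=> tcp goal',b-m+tcp)
E
```

```text
tri base [462.  112.9  35.9] hole [ 539.6 -136.9   10.5] [ 448.7 -178.2   10. ]
top base [461.94351498 113.27469008] pins mid [461.34606674 110.57555134] 99.30861343785405 21.49 | holes mid [ 494.75783626 -158.01096127] 100.3139036081038 24.42 => tcp goal [460.38567871 113.68565135]
side base [462.68030966 116.11013592] pins mid [462.37065892 109.34274256] 99.94906426741044 22.77 | holes mid [ 494.50850309 -157.21187934] 100.30083366321495 24.62 => tcp goal [461.37180658 115.72201526]
```

```bash
python3 g.py 0.4604 0.1128 0.095 -101.3 | head -1
```

```text
rows d [-0.0012  0.0009  0.0273] [ 0.01 -0.01 -0.05]
```

```bash
python3 drive.py '[[-0.0012,0.001,0.015,0,0,0],[-0.0012,0.001,0.027,0,0,0],[-0.0012,0.001,0.027,0,0,0],[-0.0012,0.001,0.027,0,0,0],[-0.0012,0.001,0.027,0,0,0]]'>/dev/null; python3 g.py 0.4604 0.1128 0.095 -101.3
python3 - <<'E'
from h import *
t=cap('top','t3')['frame'];s=cap('side','s3')['frame']
A=cv2.resize(t[262:312,210:270],None,fx=6,fy=6,interpolation=2);B=cv2.resize(s[160:240,230:340],None,fx=4,fy=4,interpolation=2)
C=np.zeros((320,800,3),np.uint8);C[:300,:360]=A;C[:,360:]=B
cv2.imwrite('pics/c3.png',cv2.convertScaleAbs(C[...,::-1],alpha=1.4))
E
```

```text
rows d [0.0008 0.0001 0.0009] [-0.03  0.01  0.02]
t 5.4167 tcp [0.4607 0.1135 0.0959] [-1.7997e+02  1.0000e-02 -1.0128e+02] j [ 37.7  10.8 -35.4   0.  -43.8 -49. ] F [ 0.8 -0.2 -4.1] M [0.07 0.12 0.02] w 0.0105 40.0
```

View pics/c3.png

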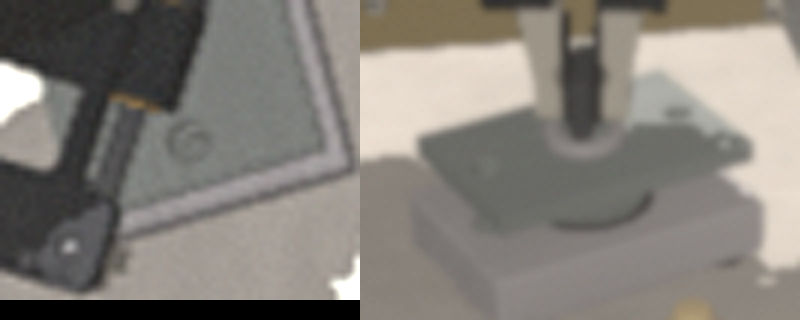

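The top crop shows the hole rim centred near (188,141) with the pin tip inside it at about (190,137), so they nearly coincide. The base's margin shows evenly along two edges. Next I check the parallax.

```bash
python3 - <<'E'
from h import *
T=dict(np.load('/tmp/top.npz'))
f=lambda x,y:((x+.5)/6-.5+210,(y+.5)/6-.5+262)
zc=.0957-.043+.010
p=lambda q,h:1000*ray(T,*f(*q),h)[:2]
print('hole-pin',p((188,141),zc)-p((190,137.5),.0485), p((188,141),zc))
a=np.radians(21.7);ex=np.array([np.cos(a),np.sin(a)]);ey=np.array([-ex[1],ex[0]])
# -y' edges: cover top edge vs base top edge
print('along y (want 5):',(p((287,0),zc)-p((311,0),.034))@ey,(p((320,130),zc)-p((345,130),.034))@ey)
print('along x (want 5):',(p((150,207),zc)-p((150,227),.034))@ex,(p((300,158),zc)-p((300,181),.034))@ex)
im=T['frame'].astype(int).sum(2)//3
print(im[262:300,232][None]);print(im[265,250:275]);print(im[280,250:275])
E
```

```text
hole-pin [-2.39215702 -2.12692079] [415.25908626  94.91325666]
along y (want 5): 5.232404280250893 5.454920613421763
along x (want 5): 2.8997679218679737 3.8588403053721105
[[ 66  50  33  34  30  32  33  33  42  35  36  36  39  38  37  41  55  76
   59  55  53  53  54  53  70  77  79  87  91  93  93  93  94  85  84 107
  112 106]]
[ 89  89  90  89  89  93  87  82  92 111 111  94  83 100 113 110 112 111
 111 111 110 111 114 110 112]
[ 90  88  89  88  88  87  89  89  88  90  90  89  84 103 113  98  79  98
 113 110 111 112 113 113 111]
```

```bash
python3 g.py 0.4618 0.1144 0.088 -101.3
```

```text
rows d [-0.0008 -0.0009  0.0081] [-0.06  0.05  0.02]
t 5.5167 tcp [0.4608 0.1137 0.0961] [-1.7994e+02  5.0000e-02 -1.0128e+02] j [ 37.7  10.8 -35.4   0.  -43.8 -49. ] F [-0.  -0.2 -4.5] M [ 0.04  0.1  -0.  ] w 0.0107 40.0
```

```bash
python3 drive.py '[[-0.0008,-0.0009,0,0,0,0],[-0.0008,-0.0009,0.002,0,0,0],[-0.0008,-0.0009,0.004,0,0,0],[-0.0008,-0.0009,0.005,0,0,0],[-0.0008,-0.0009,0.005,0,0,0]]'>/dev/null; python3 g.py 0.4618 0.1144 0.088 -101.3; python3 drive.py '[[0,0,0.001,0,0,0],[0,0,0.002,0,0,0],[0,0,0.002,0,0,0]]' >/dev/null; python3 g.py 0.4618 0.1144 0.086 -101.3
```

```text
rows d [-0.0005 -0.0007  0.002 ] [ 0.03 -0.02  0.02]
t 5.9333 tcp [0.461 0.114 0.09 ] [ 1.7997e+02 -2.0000e-02 -1.0128e+02] j [ 37.7  11.4 -35.6  -0.  -43.  -49. ] F [-0.5  0.6 -4.6] M [ 0.08  0.12 -0.02] w 0.011 40.0
rows d [-0.0004 -0.0006  0.0021] [ 0.01 -0.01  0.02]
t 6.1833 tcp [0.4612 0.1141 0.0881] [ 1.7999e+02 -1.0000e-02 -1.0128e+02] j [ 37.7  11.6 -35.8  -0.  -42.7 -49. ] F [ 0.5  0.1 -3.6] M [ 0.01  0.09 -0.02] w 0.0107 40.0
```

```bash
for i in 1 2; do python3 drive.py '[[0,0,0.001,0,0,0],[0,0,0.002,0,0,0],[0,0,0.003,0,0,0],[0,0,0.003,0,0,0]]' >/dev/null; python3 g.py 0.4618 0.1144 0.077 -101.3;done
```

```text
rows d [-0.0004 -0.0006  0.0081] [ 0.02 -0.01  0.02]
t 6.5167 tcp [0.4612 0.1141 0.0851] [ 1.7998e+02 -1.0000e-02 -1.0128e+02] j [ 37.7  11.8 -36.   -0.  -42.3 -49. ] F [-0.1 -0.3 -4.9] M [0.   0.15 0.03] w 0.0107 40.0
rows d [-0.0004 -0.0006  0.0051] [ 0.01 -0.01  0.02]
t 6.85 tcp [0.4612 0.1141 0.0821] [ 1.7999e+02 -1.0000e-02 -1.0128e+02] j [ 37.7  12.1 -36.1  -0.  -41.8 -49. ] F [-0.2  0.2 -3.5] M [0.   0.08 0.04] w 0.0108 40.0
```

```bash
python3 drive.py '[[0,0,0.001,0,0,0],[0,0,0.002,0,0,0],[0,0,0.003,0,0,0],[0,0,0.0038,0,0,0],[0,0,0.0038,0,0,0]]' >/dev/null; python3 g.py 0.4618 0.1144 0.077 -101.3; for i in 1 2; do python3 drive.py '[[0,0,0.0005,0,0,0],[0,0,0.001,0,0,0],[0,0,0.001,0,0,0]]' >/dev/null; python3 g.py 0.4618 0.1144 0.077 -101.3;done
```

```text
rows d [-0.0004 -0.0006  0.0013] [ 0.02 -0.02  0.03]
t 7.2667 tcp [0.4612 0.1141 0.0783] [ 1.7998e+02 -2.0000e-02 -1.0127e+02] j [ 37.7  12.4 -36.4  -0.  -41.2 -49. ] F [ 0.3  0.1 -3. ] M [-0.02  0.11  0.01] w 0.0108 40.0
rows d [-0.0004 -0.0005  0.0005] [ 0.01 -0.    0.02]
t 7.5167 tcp [0.4612 0.1141 0.0775] [ 179.99   -0.   -101.28] j [ 37.7  12.5 -36.4  -0.  -41.1 -49. ] F [-0.5 -0.8 -4.6] M [0.04 0.11 0.01] w 0.0112 40.0
rows d [-0.0003 -0.0004 -0.0005] [-0.    0.    0.02]
t 7.7667 tcp [0.4613 0.1142 0.0765] [-180.      0.   -101.28] j [ 37.7  12.6 -36.5   0.  -40.9 -49. ] F [-0.7 -0.5 -3.2] M [0.07 0.05 0.05] w 0.0109 40.0
```

```bash
for i in 1 2; do python3 drive.py '[[0,0,0.0003,0,0,0],[0,0,0.0006,0,0,0],[0,0,0.0006,0,0,0]]' >/dev/null; python3 g.py 0.4618 0.1144 0.077 -101.3;done
```

```text
rows d [-0.0003 -0.0004 -0.0006] [-0.01  0.    0.03]
t 8.0167 tcp [0.4613 0.1142 0.0764] [-179.99    0.   -101.27] j [ 37.7  12.6 -36.5   0.  -40.9 -49. ] F [-2.  -1.1  4.1] M [-0.16  1.   -0.05] w 0.0107 40.0
rows d [-0.0003 -0.0004 -0.0007] [-0.02  0.01  0.04]
t 8.2667 tcp [0.4614 0.1142 0.0763] [-1.7998e+02  1.0000e-02 -1.0126e+02] j [ 37.7  12.6 -36.5   0.  -40.9 -49. ] F [-6.9 -1.1 12.1] M [-0.13  2.14 -0.02] w 0.011 40.0
```

```bash
python3 drive.py '[[0,0,-0.0006,0,0,0],[0,0,-0.0006,0,0,5],[0,0,-0.0006,0,0,10],[0,0,-0.0006,0,0,10]]' >/dev/null; python3 g.py 0.4618 0.1144 0.077 -158.3; python3 drive.py '[[0,0,0,0,0,6],[0,0,0,0,0,12],[0,0,0,0,0,18],[0,0,0,0,0,24],[0,0,0,0,0,30],[0,0,0,0,0,35],[0,0,0,0,0,38],[0,0,0,0,0,38],[0,0,0,0,0,38]]'>/dev/null;  python3 g.py 0.4618 0.1144 0.077 -158.3
```

```text
rows d [-0.0003 -0.0002 -0.0006] [-1.000e-02  3.000e-02  4.681e+01]
t 8.6 tcp [0.4615 0.1142 0.0764] [-1.7997e+02  2.0000e-02 -1.1149e+02] j [ 37.7  12.6 -36.5   0.  -40.9 -59.2] F [-2.9 -0.5  5.4] M [-0.19  0.97 -0.12] w 0.0107 40.0
rows d [-0.0002  0.0002 -0.0006] [-0.02  0.04  9.26]
t 9.35 tcp [0.4617 0.1141 0.0764] [-1.7998e+02  4.0000e-02 -1.4904e+02] j [ 37.7  12.6 -36.5   0.  -40.9 -96.8] F [-1.3 -2.6  5.9] M [-0.8   0.34 -0.14] w 0.0108 40.0
```

```bash
python3 drive.py '[[0,0,0,0,0,3],[0,0,0,0,0,6],[0,0,0,0,0,6]]' >/dev/null; python3 g.py 0.4618 0.1144 0.077 -158.3|tail -1; for i in 1 2 3 4; do python3 drive.py '[[0,0,0,0,0,1],[0,0,0,0,0,2],[0,0,0,0,0,2]]'>/dev/null;  python3 g.py 0.4618 0.1144 0.077 -158.3|tail -1;done
```

```text
t 9.6 tcp [0.4617 0.1141 0.0763] [-1.7998e+02  3.0000e-02 -1.5520e+02] j [  37.7   12.6  -36.5    0.   -40.9 -102.9] F [-1.5 -3.1  5.5] M [-0.85  0.28 -0.12] w 0.0106 40.0
t 9.85 tcp [0.4617 0.1141 0.0763] [-1.7998e+02  3.0000e-02 -1.5706e+02] j [  37.7   12.6  -36.5    0.   -40.9 -104.8] F [-0.8 -1.8  5.7] M [-0.84  0.29  0.05] w 0.0104 40.0
t 10.1 tcp [0.4617 0.1141 0.0763] [-1.7998e+02  4.0000e-02 -1.5906e+02] j [  37.7   12.6  -36.5    0.   -40.9 -106.8] F [-0.6 -2.8  5.7] M [-0.92  0.29  0.11] w 0.0104 40.0
t 10.35 tcp [0.4618 0.114  0.0763] [-1.7995e+02  4.0000e-02 -1.6111e+02] j [ 3.770e+01  1.260e+01 -3.650e+01  1.000e-01 -4.090e+01 -1.089e+02] F [ 0.7 -5.4  6.2] M [-1.69 -0.3   0.54] w 0.0106 40.3
t 10.6 tcp [0.4618 0.1136 0.0763] [-1.7992e+02  2.0000e-02 -1.6310e+02] j [ 3.770e+01  1.260e+01 -3.650e+01  1.000e-01 -4.090e+01 -1.109e+02] F [ 2.3 -5.9  5.8] M [-2.46 -0.78  0.87] w 0.0109 41.0
```

```bash
python3 drive.py '[[0,0,0,0,0,0],[0,0,0,0,0,1],[0,0,0,0,0,2],[0,0,0,0,0,2]]' - 60 >/dev/null;  python3 g.py 0.4618 0.1144 0.077 -158.3|tail -1;python3 drive.py '[[0,0,0,0,0,1],[0,0,0,0,0,2],[0,0,0,0,0,2]]'>/dev/null;  python3 g.py 0.4618 0.1144 0.077 -158.3|tail -1
```

```text
t 10.9333 tcp [0.4618 0.1136 0.0763] [-1.7991e+02  2.0000e-02 -1.6504e+02] j [ 3.770e+01  1.260e+01 -3.650e+01  1.000e-01 -4.090e+01 -1.128e+02] F [ 2.  -6.9  5.6] M [-2.55 -0.8   1.31] w 0.0108 62.4
t 11.1833 tcp [0.4619 0.1136 0.0764] [-1.7991e+02  3.0000e-02 -1.6702e+02] j [ 3.770e+01  1.260e+01 -3.650e+01  1.000e-01 -4.090e+01 -1.148e+02] F [ 2.5 -8.   5.6] M [-2.6  -0.74  1.52] w 0.0113 64.7
```

```bash
for i in 1 2 3 4 5; do python3 drive.py '[[0,0,0,0,0,-1],[0,0,0,0,0,-2],[0,0,0,0,0,-2]]'>/dev/null;  python3 g.py 0.4618 0.1144 0.077 -158.3|tail -1;done
```

```text
t 11.4333 tcp [0.4619 0.1136 0.0764] [-1.7991e+02  3.0000e-02 -1.6492e+02] j [ 3.770e+01  1.260e+01 -3.650e+01  1.000e-01 -4.090e+01 -1.127e+02] F [ 1.9 -6.6  4.9] M [-2.63 -0.75  1.28] w 0.0105 62.1
t 11.6833 tcp [0.4618 0.1136 0.0763] [-1.7992e+02  2.0000e-02 -1.6296e+02] j [ 3.770e+01  1.260e+01 -3.650e+01  1.000e-01 -4.090e+01 -1.107e+02] F [ 1.5 -7.6  6. ] M [-2.65 -0.83  0.93] w 0.0108 60.7
t 11.9333 tcp [0.4619 0.1136 0.0763] [-1.7993e+02  2.0000e-02 -1.6102e+02] j [ 3.770e+01  1.260e+01 -3.650e+01  1.000e-01 -4.090e+01 -1.088e+02] F [ 2.4 -7.8  5. ] M [-2.63 -0.91  0.44] w 0.0104 60.1
t 12.1833 tcp [0.4618 0.1137 0.0763] [-1.7996e+02  3.0000e-02 -1.5909e+02] j [ 3.770e+01  1.260e+01 -3.650e+01  1.000e-01 -4.090e+01 -1.068e+02] F [ 0.8 -6.5  5.5] M [-2.21 -0.54 -0.03] w 0.0108 60.0
t 12.4333 tcp [0.4618 0.1137 0.0763] [-1.7996e+02  3.0000e-02 -1.5709e+02] j [ 3.770e+01  1.260e+01 -3.650e+01  1.000e-01 -4.090e+01 -1.048e+02] F [ 0.4 -5.6  6.2] M [-2.19 -0.51 -0.04] w 0.0108 60.0
```

```bash
python3 drive.py '[[0,0,0,0,0,-6],[0,0,0,0,0,-12],[0,0,0,0,0,-18],[0,0,0,0,0,-24],[0,0,0,0,0,-30],[0,0,0,0,0,-36],[0,0,0,0,0,-42],[0,0,0,0,0,-48],[0,0,0,0,0,-54],[0,0,0,0,0,-60],[0,0,0,0,0,-60]]'>/dev/null;python3 drive.py '[[0,0,0,0,0,-6],[0,0,0,0,0,-12],[0,0,0,0,0,-18],[0,0,0,0,0,-24],[0,0,0,0,0,-29.5],[0,0,0,0,0,-29.5],[0,0,0,0,0,-29.5]]'>/dev/null
python3 g.py 0.4618 0.1144 0.077 -67.6
python3 - <<'E'
from h import *
from m import rect
for n,b in(('top',(180,210,290,310)),('side',(210,150,360,260))):
    c=cap(n,n+'5');P=pts(c);z=P[...,2];B=np.zeros((480,640),bool);B[b[1]:b[3],b[0]:b[2]]=1
    print(n,'cover',*rect(P,B&(z>.040)&(z<.0485)));print('base',*rect(P,B&(z>.029)&(z<.048)))
    # long edge direction via plane tilt
    m=B&(z>.040)&(z<.0485);Q=P[m];k=np.linalg.lstsq(np.c_[Q[:,:2],np.ones(len(Q))],Q[:,2],rcond=None)[0];print('tilt deg',np.degrees(k[:2]).round(2))
    im=c['frame'][b[1]:b[3],b[0]:b[2],::-1];im=cv2.resize(im,(400,400),interpolation=2);globals()[n]=im
cv2.imwrite('pics/f.png',cv2.convertScaleAbs(np.hstack([top,side]),alpha=1.4))
E
```

```text
rows d [-0.0003 -0.0006 -0.0007] [ 0.   -0.02 -0.01]
t 13.9333 tcp [0.4613 0.1139 0.0763] [ 1.800e+02 -2.000e-02 -6.761e+01] j [ 37.7  12.6 -36.5   0.  -40.9 -15.3] F [-1.7 -3.2  8.7] M [-1.25  0.91  0.1 ] w 0.0107 60.0
top cover [473.   85.3] [130.8  21.7] 20.71 z 44.7 480
base [473.7  82.4] [140.   26.6] 21.92 z 43.8 709
tilt deg [ 0.   -0.03]
side cover [462.9 113.5] [132.   90.6] 19.85 z 44.1 1412
base [462.2 111.3] [140.1  96.4] 21.58 z 43.4 2037
tilt deg [-0.12  0.37]
```

View pics/f.png

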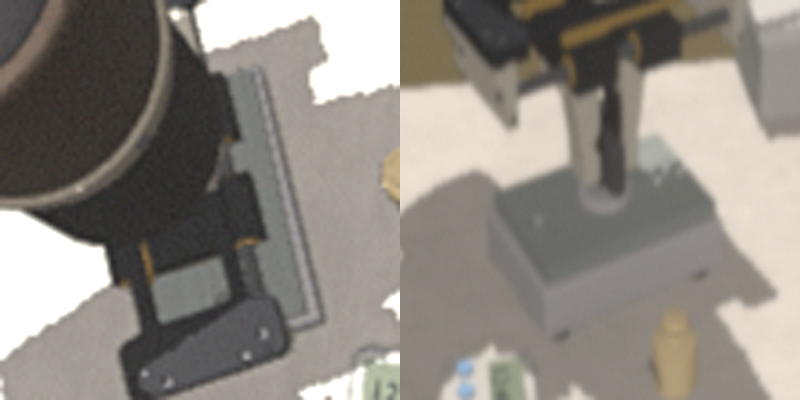

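The plate lies flat on the base: its top is at 44 to 45 mm with no tilt, and both pins show through. The bar now stands across the plate, about 91° back from the seat, still gripped at 60 N. The timer and weight are where they were, so I'm handing in.

```bash
python3 -c "from plant import r;print(r.close_job())"
```

```text
the job is handed in; nothing more can be done
None
```

I handed the job in at about 14 s: the cover lies flat on both pins, and the thumbscrew was seated at about 1.5 N m, then backed off about 91–92° by estimate and still gripped at 60 N. The timer and weight look unmoved; I did not re-check the cup and bag.

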